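# Slide the die plate under the press bridge and pin it

### The job

With the fingertips only, push the flat aluminium die plate along the steel bed, under the low blue bridge and squarely up against the brass stop behind it, keeping the plate flat on the bed (never lifted or tipped). Then press the red knob on the bridge fully down so that its pin drops through the plate's hole, and move clear. Leave the jar, the doming block and the ring mandrel undisturbed.

Things in the scene. Friction and masses are not known exactly. Their poses are not given: they have to be found in the camera images.
- fixture: Fixed press fixture. Origin on the bench top (z = 0) under the bridge's centre; +x = the way the plate is pushed in, z up. Dark steel bed 4 mm thick: x -250 to +70 mm, y -105 to +105 mm. On it a blue bridge: x -18 to +18 mm, passage y -48 to +48 mm (96 mm wide), cheeks out to y +-68 mm, headroom 16 mm above the bed, deck top 34 mm above the bench.
- plate: Loose aluminium die plate, 110 mm (its x) by 90 mm (y) by 12 mm thick, about 0.36 kg, flat on the bed before the bridge, up to 20 mm off line and 0.25 rad askew; its +x end goes in first. Origin: centre of its underside. Home against the stop, its origin is at fixture x = -10 mm and 47 mm of it still stick out of the bridge's -x side. Dark dots on top are only marks.
- mouth (a point): Middle of the entry's outer end, on the bed's top, at fixture x = -49 mm, y = 0. Two brass guides, 14 mm high, flare the entry from about 95 mm wide at the bridge (x = -17 mm) to about 115 mm here, and reach out to fixture y +-66 mm.
- stop (a point): Middle of the foot of the brass stop's face, on the bed's top, at fixture x = +45 mm, y = 0. The stop is 96 mm wide (along fixture y) and 14 mm high above the bed.
- plate_hole (a point): Centre, on the underside, of the plate's 16 mm round through hole, 10 mm from the plate's origin along its +x. With the plate home it lies under the pin.
- pin_axis (a point): Point on the bed's top, on the pin's axis, at the centre of the bridge (fixture x = y = 0, 4 mm above the bench).
- knob_top (a point): Centre of the flat top of the red knob, 26 mm across flat, 32 mm overall, at the middle of the bridge deck; 57.5 mm above the bench when up, 44.5 mm when fully down.
- pin (a joint): Travel of the red knob and its 8 mm steel pin (tapered tip): 0 up (tip just above the bridge's underside), 0.013 m fully down, against a hard stop. Takes about 4 N to move and stays where it is left. If the plate's hole is not under it, the pin meets the plate after about 4 to 5 mm.
- jar: Bystander: amber glass jar, 42 mm across, 60 mm high, beside the bed. Origin: centre of its underside.
- doming_block: Bystander: brass doming block, 45 mm cube, beside the bed. Origin: centre of its underside.
- mandrel: Bystander: steel ring mandrel standing on a 40 mm round foot, 75 mm high, beside the bed. Origin: centre of its underside.
There are look-alikes about, which are no part of the job. Of the things that look like the plate, the largest one is meant.

How it is judged (in metres and radians):
On the way, in this order (a step that is already met when the one before it is completed fails the run):
1. the plate lies flat under the bridge, squarely against the stop, with the knob still up (horizontal distance between plate_hole and pin_axis below 0.0055 m and x of plate_hole in the frame of fixture above -0.004 m and angle between the x axis of plate and the x axis of fixture, either way round below 0.06 rad and x of plate in the frame of fixture below 0 m and height (world z) of plate below 0.0065 m and angle between plate's own z axis and vertical below 0.05 rad and value of joint pin below 0.004 m), for 0.2 s.
2. the knob is pressed down with its pin through the plate's hole (horizontal distance between plate_hole and pin_axis below 0.0055 m and x of plate_hole in the frame of fixture above -0.004 m and angle between the x axis of plate and the x axis of fixture, either way round below 0.06 rad and value of joint pin above 0.0105 m), for 0.2 s.
At the end, for the whole second after the job is handed in: The plate lies flat on the bed and at rest under the bridge, within 4 mm of the stop and 0.06 rad of square, its hole within 5.5 mm of the pin's axis, and the pin is down by more than 10.5 mm of its 13 mm. The bystanders stand upright where they were (all of step 2 and x of plate in the frame of fixture below 0 m and height (world z) of plate below 0.0065 m and angle between plate's own z axis and vertical below 0.05 rad and linear speed of plate below 0.01 m/s and angle between each of jar, doming_block, mandrel's own z axis and vertical below 0.1 rad); the robot touches nothing.
It fails at once if the plate is lifted more than 6 mm off the bed (height (world z) of plate above 0.01 m).
It fails at once if the plate is tipped by more than 0.12 rad (angle between plate's own z axis and vertical above 0.12 rad).
It fails at once if the jar is moved more than 15 mm (distance of jar from where it was at the start of the episode above 0.015 m).
It fails at once if the doming block is moved more than 15 mm (distance of doming_block from where it was at the start of the episode above 0.015 m).
It fails at once if the mandrel is moved more than 15 mm (distance of mandrel from where it was at the start of the episode above 0.015 m).
It also fails if it takes over 64 s, if anything falls off the work surface, if the arm or the gripper's body presses on something with over 40 N, if the wrist force passes 120 N, or if a joint passes its speed limit or range.

### The arm

A 6-joint arm with a two-finger parallel gripper is mounted at the origin on the work surface. World frame = base frame: x ahead of the robot, y to its left, z up, the work surface at z = 0. Lengths are in mm, angles in degrees, forces in N, time in s.
With the tool pointing down it reaches from about 325 to 750 mm from the base axis. Payload 7.6 kg.
Tool frame: the origin (TCP) lies midway between the tips of the shut fingers; the grasp point (between the pads) lies 19 mm behind it; z points along the fingers, y is the line along which they close (so a half turn about z gives the same grasp; the last joint's range is limited). The gripper opens to 85 mm and grips with 20 to 120 N. Pads are 22 mm wide; open, the fingers measure 114 mm over their backs; the gripper's body (76 mm by 85 mm) begins 54 mm behind the grasp point. The pads swing forward as they close: fully open they stand 13 mm farther back than shut.
Start: joints at [-77.997, 2.991, 80.254, -0, 96.75, -4.028], TCP at [145.011, -504.6, 194.523] pointing down, gripper open.
Joint ranges: [-166.34, 166.34], [-52.06, 124.39], [6.96, 135.62], [-60.46, 240.46], [14.63, 156.25], [-167.68, 167.68]. Speed limits (degrees/s): [147.25, 147.25, 172.46, 180, 180, 180].

### API

Orientations are given as a 3x3 rotation matrix whose columns are the frame's x, y, z axes.
In Python, from workcell import manip gives the robot as it stands.
- The arm moves only by the shell command python3 -m crank 'ROWS' [FORCE]. ROWS is JSON, a list of rows, each a list of 5 numbers: the finger opening in m, from 0 to 0.0854, then the shift along the world's x, y, z in m, then the turn about the world's z in degrees. In form: [[gripper, dx, dy, dz, spin], ...]. A call has exactly 8 rows; each row shifts and turns the commanded pose from where the row before left it; what a row does not reach is not made up. A row lasts 1/8 s, in which the tool goes at most 62.5 mm and 10.7 degrees, less where a joint would pass 70% of its speed; a pose out of reach is approached as far as the arm can. A call with a gripper value outside its range is refused whole. The fingers move at their own pace and stop on an object; FORCE is the grip in N (left out, the last holds). Time passes only in rows, so rows that do not move let the fingers close, or fill a call up. It gives the time, the measured TCP pose, the force, the opening and the grip force at its end, in the units of the state.
- manip.read_state(): the state, without advancing time (a new reading comes with each control period).
- manip.get_image(name): name is "scene" or "top" or "wrist"; returns a dict with "color" (480x640x3 uint8, red, green, blue), "vfov" (degrees; the focal length in pixels is half the picture's height over the tangent of half this angle, whatever the lens; pixels are square), "cx", "cy" (the principal point, pixels), "k1" (the pictures are not rectified: a ray, as slopes to the right and down, at radius r is drawn at 1 + k1 r^2 times it, then the intrinsics apply), "R" (3x3) and "t" (3): a world point X has camera coordinates R X + t. Camera axes: x right, y down, z forward; pixel columns grow to the right and rows downward; lengths in mm; the calibration is good to about 2 mm. A picture is of the moment at which its call begins. There is no depth.
- manip.sign_off(): hands the job in; it is judged then, once.
The state is a dict: "t": time; "joint_pos": joint angles; "qvel": joint speeds; "joint_torque": joint torques, N m; "ee_pos": TCP position; "tcp_rot": TCP orientation; "contact_force": force on the tool from outside, world axes, zero at the start; "wrist_torque": the same for the moment, N m; "gripper_width": finger opening in mm; "grip_force": force on a finger pad.
Only numpy, scipy, OpenCV 4.12 (cv2) and the standard library are available. Lean on these libraries where they do the work, as an engineer would, in place of code of your own. Each camera call takes 0.05 s, during which the arm holds its last target. There are 200 camera calls.

## Working session

There is one attempt and no reset: what is moved stays moved. The work goes in short steps, Python scripts to look and compute and a shell command to move; the robot and the scene stay as the last step left them, time stands still between calls to the robot, and variables do not carry over. Pictures are saved under pics/ and viewed, at most 10 in all, crops included, and the job is handed in when it is done.

```bash
mkdir -p pics; ls; cat > h.py <<'E'
import numpy as np, cv2
from workcell import manip
def grab(n,f=None):
    d=manip.get_image(n)
    if f: cv2.imwrite('pics/'+f,cv2.cvtColor(d['color'],cv2.COLOR_RGB2BGR))
    return d
def K(d):
    f=240/np.tan(np.radians(d['vfov'])/2); return np.array([[f,0,d['cx']],[0,f,d['cy']],[0,0,1.]])
def und(d,p):
    return cv2.undistortPoints(np.array(p,float).reshape(-1,1,2),K(d),np.array([d['k1'],0,0,0,0.])).reshape(-1,2)
def cast(d,p,z):
    R=np.array(d['R']);t=np.array(d['t']);u=und(d,p)
    c=-R.T@t; r=np.c_[u,np.ones(len(u))]@R
    return c+r*((z-c[2])/r[:,2])[:,None]
def proj(d,X):
    R=np.array(d['R']);t=np.array(d['t'])
    return cv2.projectPoints(np.array(X,float).reshape(-1,1,3),cv2.Rodrigues(R)[0],t.reshape(3,1),K(d),np.array([d['k1'],0,0,0,0.]))[0].reshape(-1,2)
E
python3 - <<'E'
from h import *
for n in ['scene','top']:
    d=grab(n,n+'0.png'); R=np.array(d['R']);print(n,d['vfov'],d['k1'],-R.T@np.array(d['t']))
E
```

```text
pics
scene 56.001130591658075 0.03613904442615576 [1111.81122427  386.71419279  534.14317626]
top 47.18480699880786 -0.01763453014689048 [ 347.86911715   50.40462929 1038.64560518]
```

View pics/top0.png

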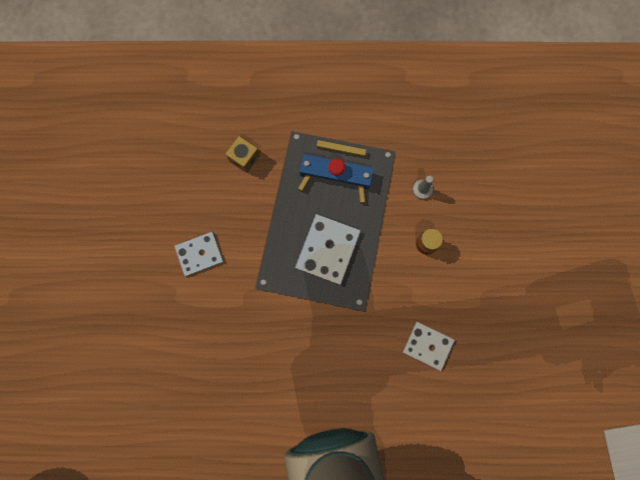

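View pics/scene0.png

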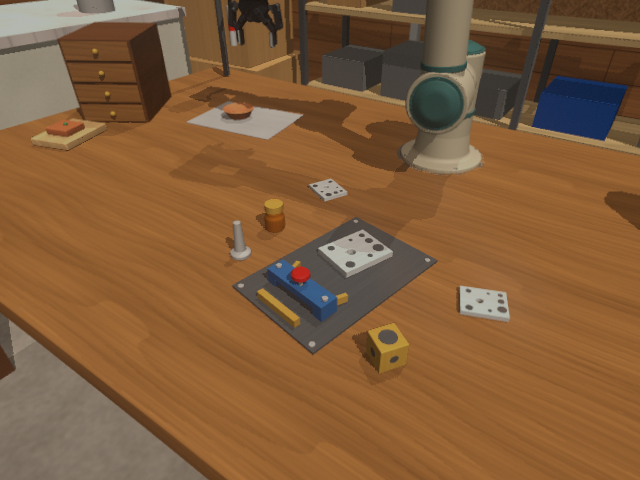

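Both views show three plate-like things in the top picture: (199,255), (429,347) and (328,249). The one at (328,249) lies on the steel bed and is clearly the largest, so it is the plate. The bridge is at (336,170), the stop at (341,148), the knob at (336,167), the block at (242,152), the mandrel at (424,188) and the jar at (430,240). Next I measure, with an enlarged crop to confirm.

```bash
cat > m.py <<'E'
from h import *
def quad(mask):
    c,_=cv2.findContours(mask,cv2.RETR_EXTERNAL,cv2.CHAIN_APPROX_NONE)
    c=max(c,key=cv2.contourArea); return c
def plate(d,z=16.):
    """white blob on bed -> centre, yaw in world from min-area rect at z"""
    im=d['color'].astype(int); hsv=cv2.cvtColor(d['color'],cv2.COLOR_RGB2HSV)
    m=((hsv[...,1]<60)&(hsv[...,2]>120)).astype(np.uint8)
    return m
E
python3 - <<'E'
from m import *
d=grab('top')
hsv=cv2.cvtColor(d['color'],cv2.COLOR_RGB2HSV)
m=((hsv[...,1]<60)&(hsv[...,2]>110)).astype(np.uint8); m[:195]=0;m[300:]=0;m[:,:280]=0;m[:,375:]=0
c=quad(cv2.morphologyEx(m,cv2.MORPH_CLOSE,np.ones((3,3))))
W=cast(d,c.reshape(-1,2),16)
r=cv2.minAreaRect(W[:,:2].astype(np.float32)); print('plate',r, cv2.boxPoints(r).round(1).tolist())
# other candidates size
for x0,x1,y0,y1 in [(165,235,220,285),(395,465,310,380)]:
    mm=((hsv[...,1]<60)&(hsv[...,2]>110)).astype(np.uint8);k=np.zeros_like(mm);k[y0:y1,x0:x1]=mm[y0:y1,x0:x1]
    print('cand',cv2.minAreaRect(cast(d,quad(k).reshape(-1,2),8)[:,:2].astype(np.float32)))
# blue bridge, red knob, bolts
mb=cv2.inRange(hsv,(100,120,50),(125,255,255)); mb[:130]=0;mb[200:]=0;mb[:,:280]=0;mb[:,400:]=0
cb=quad(mb);rb=cv2.minAreaRect(cast(d,cb.reshape(-1,2),34)[:,:2].astype(np.float32));print('bridge',rb)
mr=(cv2.inRange(hsv,(0,150,60),(8,255,255))|cv2.inRange(hsv,(172,150,60),(180,255,255)));mr[:130]=0;mr[200:]=0;mr[:,:300]=0;mr[:,370:]=0
print('knob',cast(d,np.array(cv2.minEnclosingCircle(quad(mr))[0])[None],52).round(1))
# bed corner from bolts
print('bolts',cast(d,[[296,137],[388,155],[263,283],[360,302]],4).round(1))
# stop
ms=cv2.inRange(hsv,(15,120,100),(32,255,255))
for n,(x0,x1,y0,y1) in dict(stop=(310,375,135,160),jar=(415,450,222,260),block=(220,265,130,175),gl=(295,315,172,195),gr=(352,372,180,208)).items():
    k=np.zeros_like(ms);k[y0:y1,x0:x1]=ms[y0:y1,x0:x1]
    z={'stop':18,'jar':60,'block':45,'gl':18,'gr':18}[n]
    print(n,cv2.minAreaRect(cast(d,quad(k).reshape(-1,2),z)[:,:2].astype(np.float32)))
im=cv2.cvtColor(d['color'],cv2.COLOR_RGB2BGR)[125:315,245:455]
cv2.imwrite('pics/crop1.png',cv2.resize(im,None,fx=3,fy=3,interpolation=cv2.INTER_CUBIC))
E
```

```text
plate ((515.3050537109375, 43.42985534667969), (90.27386474609375, 110.63211059570312), 69.54341125488281) [[447.70001220703125, 20.5], [551.4000244140625, -18.200000762939453], [582.9000244140625, 66.4000015258789], [479.29998779296875, 105.0999984741211]]
cand ((506.5931701660156, 289.58935546875), (62.46760177612305, 76.62906646728516), 21.483182907104492)
cand ((336.2764892578125, -141.96580505371094), (77.22496795654297, 62.4326171875), 64.08673095703125)
bridge ((664.1350708007812, 27.544940948486328), (135.11337280273438, 37.32815933227539), 78.42328643798828)
knob [[665.6  27.6  52. ]]
bolts [[741.2 106.2   4. ]
 [704.3 -75.7   4. ]
 [450.9 164.8   4. ]
 [415.9 -17.7   4. ]]
stop ((714.8843994140625, 17.208168029785156), (96.56492614746094, 12.48100471496582), 78.25598907470703)
jar ((527.83984375, -144.6378631591797), (36.81563186645508, 38.27169418334961), 0.16556470096111298)
block ((698.349365234375, 209.01063537597656), (45.588409423828125, 45.73203659057617), 55.57124328613281)
gl ((643.8615112304688, 89.62660217285156), (8.722061157226562, 30.123214721679688), 62.349395751953125)
gr ((620.87548828125, -21.15876579284668), (28.556976318359375, 9.0555419921875), 6.271797180175781)
```

View pics/crop1.png

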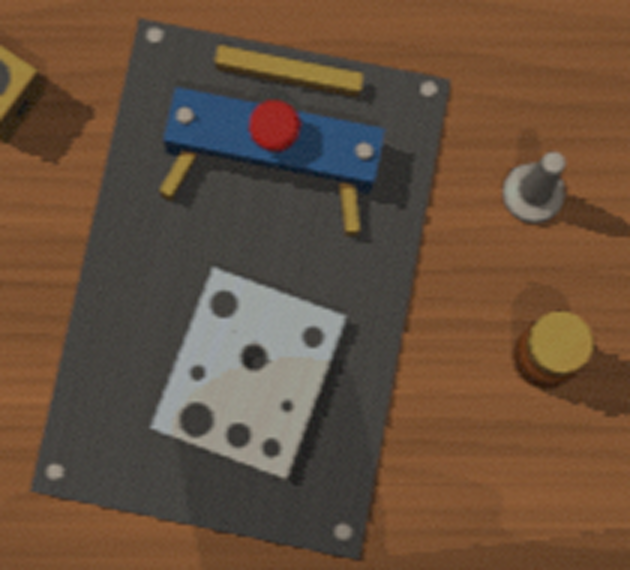

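The crop confirms it: the big white plate with its through hole at crop (254,357), i.e. top (330,244), slightly toward the bridge. In the fixture frame the plate is at about (-150,-14) mm, turned -9°. Plan: push its -y side with two fingertips to centre and square it, then push from behind.

```bash
python3 - <<'E'
from h import *
s=manip.read_state(); print(s['t'],s['ee_pos'],np.array(s['tcp_rot']).round(3).tolist(),s['gripper_width'],s['contact_force'])
R=np.array(s['tcp_rot']);print('tool y deg',np.degrees(np.arctan2(R[1,1],R[0,1])))
c,q=np.cos(np.radians(11.5)),np.sin(np.radians(11.5))
for p in [(-150,-92),(-150,-56)]: print(664.8+c*p[0]+q*p[1],27.5-q*p[0]+c*p[1])
E
```

```text
0.15 [ 144.94788864 -504.31876574  193.86312493] [[0.961, 0.276, -0.0], [0.276, -0.961, 0.001], [0.0, -0.001, -1.0]] 85.08929505991054 [ 0.01767533 -0.35033837 -0.33566174]
tool y deg -73.97025607212728
499.4694443404934 -32.747882662536746
506.6466899795125 2.529406703813123
```

```bash
python3 -m crank '[[0.045,0.036,0.047,-0.005,7.8],[0.045,0.036,0.047,-0.005,7.8],[0.045,0.036,0.047,-0.005,7.8],[0.045,0.036,0.047,-0.005,7.8],[0.045,0.036,0.047,-0.005,7.8],[0.045,0.036,0.047,-0.005,7.8],[0.045,0.036,0.047,-0.005,7.8],[0.045,0.036,0.047,-0.005,7.8]]'
python3 -m crank '[[0.045,0.033,0.048,-0.01,0],[0.045,0.033,0.047,-0.02,0],[0.045,0,0,-0.03,0],[0.045,0,0,-0.03,0],[0.045,0,0,-0.015,0],[0.045,0,0,0,0],[0.045,0,0,0,0],[0.045,0,0,0,0]]'
```

```text
t: 1.15
ee_pos: [433.8, -126.8, 154.4]
tcp_rot: [[0.196, 0.981, 0.0], [0.981, -0.196, -0.0], [-0.0, 0.0, -1.0]]
contact_force: [0.8, -0.8, -0.1]
gripper_width: 44.7
grip_force: 0.0
t: 2.15
ee_pos: [499.8, -33.8, 50.8]
tcp_rot: [[0.201, 0.98, 0.002], [0.98, -0.201, -0.0], [0.0, 0.002, -1.0]]
contact_force: [-0.2, 1.3, -0.0]
gripper_width: 45.0
grip_force: 0.0
```

```bash
python3 -m crank '[[0.045,0,0,-0.012,0],[0.045,0,0,-0.012,0],[0.045,0,0,-0.01,0],[0.045,0,0,-0.005,0],[0.045,0,0,-0.002,0],[0.045,0,0,-0.001,0],[0.045,0,0,0,0],[0.045,0,0,0,0]]'
python3 - <<'E'
from h import *
d=grab('scene'); im=cv2.cvtColor(d['color'],cv2.COLOR_RGB2BGR)[110:360,220:460]
cv2.imwrite('pics/s2.png',cv2.resize(im,None,fx=2.2,fy=2.2))
E
```

```text
t: 3.15
ee_pos: [499.2, -33.6, 7.8]
tcp_rot: [[0.201, 0.98, 0.001], [0.98, -0.201, -0.0], [0.0, 0.001, -1.0]]
contact_force: [0.7, -1.1, -0.3]
gripper_width: 44.8
grip_force: 0.0
```

View pics/s2.png

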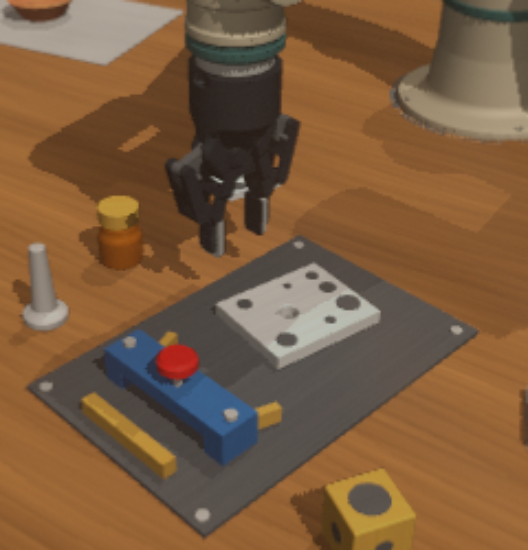

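The fingertips are low at the bed's -y edge (crop 215-260,235), clear of the plate (crop 300,310). Now the sideways push.

```bash
python3 -m crank '[[0.045,0.0008,0.0039,0,0],[0.045,0.0008,0.0039,0,0],[0.045,0.0008,0.0039,0,0],[0.045,0.0008,0.0039,0,0],[0.045,0.0008,0.0039,0,0],[0.045,0.0008,0.0039,0,0],[0.045,0.0008,0.0039,0,0],[0.045,0.0008,0.0039,0,0]]'
cat > pl.py <<'E'
from m import *
import sys
d=grab('top',sys.argv[1] if len(sys.argv)>1 else None)
hsv=cv2.cvtColor(d['color'],cv2.COLOR_RGB2HSV)
m=((hsv[...,1]<60)&(hsv[...,2]>95)).astype(np.uint8)
poly=proj(d,[(664.8+.98*x+.199*y,27.5-.199*x+.98*y,4) for x,y in [(-225,-85),(-225,85),(30,85),(30,-85)]]).astype(int)
k=np.zeros_like(m);cv2.fillPoly(k,[poly],1);m&=k
c=quad(cv2.morphologyEx(m,cv2.MORPH_CLOSE,np.ones((3,3))))
W=cast(d,c.reshape(-1,2),16)[:,:2]-[664.8,27.5]
F=np.c_[W[:,0]*.98-W[:,1]*.199,W[:,0]*.199+W[:,1]*.98]
r=cv2.minAreaRect(F.astype(np.float32));print('plate in fixture',np.round(r[0],1),np.round(r[1],1),round(r[2],1),cv2.boxPoints(r).round(1).tolist())
E
python3 pl.py; python3 pl.py
```

```text
t: 4.2
ee_pos: [505.5, -2.1, 7.5]
tcp_rot: [[0.201, 0.98, 0.0], [0.98, -0.201, -0.0], [0.0, 0.0, -1.0]]
contact_force: [-0.0, -0.8, -0.5]
gripper_width: 45.1
grip_force: 0.0
plate in fixture [-187.2  -37.2] [84.5 35.5] 11.2 [[-232.10000610351562, -28.0], [-225.1999969482422, -62.79999923706055], [-142.39999389648438, -46.29999923706055], [-149.3000030517578, -11.600000381469727]]
plate in fixture [-187.2  -37.2] [84.5 35.5] 11.2 [[-232.10000610351562, -28.0], [-225.1999969482422, -62.79999923706055], [-142.39999389648438, -46.29999923706055], [-149.3000030517578, -11.5]]
```

```bash
python3 - <<'E'
from h import *
d=grab('top'); im=cv2.cvtColor(d['color'],cv2.COLOR_RGB2BGR)[120:320,240:460]
e=grab('scene'); i2=cv2.cvtColor(e['color'],cv2.COLOR_RGB2BGR)[160:360,220:440]
cv2.imwrite('pics/s3.png',cv2.resize(np.hstack([im,i2]),None,fx=1.8,fy=1.8))
E
```

```text
(no output)
```

View pics/s3.png

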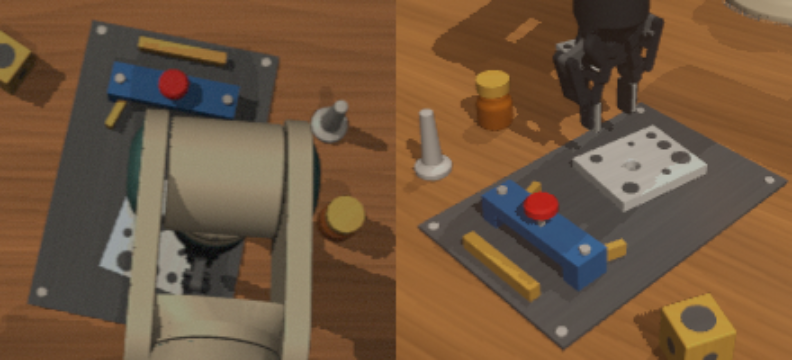

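The top view is blocked by the arm; the scene view shows the fingertips next to the plate's -y edge (right half, about (600,125)). I switch plate tracking to the scene camera.

```bash
cat > ps.py <<'E'
from m import *
d=grab('scene')
hsv=cv2.cvtColor(d['color'],cv2.COLOR_RGB2HSV)
m=((hsv[...,1]<60)&(hsv[...,2]>125)).astype(np.uint8)
w=lambda x,y,z:(664.8+.98*x+.199*y,27.5-.199*x+.98*y,z)
poly=proj(d,[w(x,y,10) for x,y in [(-222,-85),(-222,85),(30,85),(30,-85)]]).astype(int)
k=np.zeros_like(m);cv2.fillPoly(k,[poly],1);m&=k
m=cv2.morphologyEx(m,cv2.MORPH_CLOSE,np.ones((5,5)));c=quad(m)
W=cast(d,c.reshape(-1,2),16)[:,:2]-[664.8,27.5]
F=np.c_[W[:,0]*.98-W[:,1]*.199,W[:,0]*.199+W[:,1]*.98].astype(np.float32)
r=cv2.minAreaRect(F);print('rect',np.round(r[0],1),np.round(r[1],1),round(r[2],1))
print('corners',np.round(cv2.boxPoints(r),1).tolist())
# knob & stop check of scene calibration offset
mr=(cv2.inRange(hsv,(0,150,120),(8,255,255))|cv2.inRange(hsv,(174,150,120),(180,255,255)))
p=proj(d,[w(0,0,57.5)])[0]; k=np.zeros_like(mr);cv2.circle(k,tuple(int(v) for v in p),25,255,-1);mr&=k
q=cast(d,np.array(cv2.minEnclosingCircle(quad(mr))[0])[None],54)[0][:2]-[664.8,27.5]
print('knob off',q.round(1)); cv2.imwrite('pics/mask.png',m*255)
E
python3 ps.py
```

```text
rect [-148.1   -7.9] [100.8 116.5] 80.8
corners [[-213.60000610351562, -48.400001525878906], [-98.5999984741211, -66.9000015258789], [-82.5, 32.599998474121094], [-197.5, 51.20000076293945]]
knob off [1.3 4.4]
```

```bash
cat > dots.py <<'E'
from m import *
import sys, itertools
w=lambda x,y,z:(664.8+.98*x+.199*y,27.5-.199*x+.98*y,z)
def dots(d,img,xlo=-222,xhi=-20,ymax=85):
    hsv=cv2.cvtColor(img,cv2.COLOR_RGB2HSV)
    m=((hsv[...,1]<60)&(hsv[...,2]>125)).astype(np.uint8)
    poly=proj(d,[w(x,y,16) for x,y in [(xlo,-ymax),(xlo,ymax),(xhi,ymax),(xhi,-ymax)]]).astype(int)
    k=np.zeros_like(m);cv2.fillPoly(k,[poly],1);m&=k
    cs,h=cv2.findContours(m,cv2.RETR_CCOMP,cv2.CHAIN_APPROX_NONE)
    big=max((i for i in range(len(cs)) if h[0][i][3]<0),key=lambda i:cv2.contourArea(cs[i]))
    P=[];A=[]
    for i in range(len(cs)):
        if h[0][i][3]==big and cv2.contourArea(cs[i])>4:
            M=cv2.moments(cs[i]);P.append((M['m10']/M['m00'],M['m01']/M['m00']));A.append(M['m00'])
    W=cast(d,P,16)[:,:2]-[664.8,27.5]
    return np.c_[W[:,0]*.98-W[:,1]*.199,W[:,0]*.199+W[:,1]*.98],np.array(A)
def fit(F0,F1,guess=None):
    best=None
    for i,j in itertools.permutations(range(len(F0)),2):
        for k,l in itertools.permutations(range(len(F1)),2):
            a=F0[j]-F0[i];b=F1[l]-F1[k]
            if abs(np.hypot(*a)-np.hypot(*b))>3 or np.hypot(*a)<25: continue
            t=np.arctan2(b[1],b[0])-np.arctan2(a[1],a[0]);t=(t+np.pi)%(2*np.pi)-np.pi
            if abs(t)>.6: continue
            R=np.array([[np.cos(t),-np.sin(t)],[np.sin(t),np.cos(t)]])
            Q=(F0-F0[i])@R.T+F1[k]; D=np.hypot(*(Q[:,None]-F1[None]).transpose(2,0,1)); n=(D.min(1)<3).sum()
            s=(n,-D.min(1)[D.min(1)<3].sum())
            if best is None or s>best[0]: best=(s,D)
    D=best[1];I=[i for i in range(len(F0)) if D[i].min()<3]
    X=F0[I];Y=F1[D.argmin(1)[I]]
    U,_,V=np.linalg.svd((X-X.mean(0)).T@(Y-Y.mean(0)));R=(U@V).T
    e=np.hypot(*((X-X.mean(0))@R.T+Y.mean(0)-Y).T)
    return R,Y.mean(0)-R@X.mean(0),len(I),e.max()
def now():
    """plate pose in fixture: motion since start by scene dots, applied to start pose from top"""
    d=grab('scene');F0,_=dots(d,cv2.cvtColor(cv2.imread('pics/scene0.png'),cv2.COLOR_BGR2RGB));F1,_=dots(d,d['color'])
    R,t,n,e=fit(F0,F1); p=R@P0+t; yaw=Y0+np.degrees(np.arctan2(R[1,0],R[0,0]))
    print('plate',p.round(1),'yaw',yaw.round(1),'matched',n,'of',len(F0),'err',round(e,1));return p,yaw
P0=np.array([-149.7,-14.1]);Y0=-9.0
if __name__=='__main__': now()
E
python3 dots.py
python3 - <<'E'
from dots import *
d=manip.get_image('scene');F0,A=dots(d,cv2.cvtColor(cv2.imread('pics/scene0.png'),cv2.COLOR_BGR2RGB));print(F0.round(1).tolist(),A)
t=manip.get_image('top');F0,A=dots(t,cv2.cvtColor(cv2.imread('pics/top0.png'),cv2.COLOR_BGR2RGB));print(F0.round(1).tolist(),A)
E
```

```text
plate [-149.8  -14.1] yaw -9.1 matched 8 of 8 err 0.5
[[-112.7, 11.7], [-158.8, 19.2], [-143.6, -7.9], [-122.2, -47.8], [-188.5, 13.5], [-167.9, -40.4], [-192.5, -14.4], [-195.5, -35.5]] [54.  17.5 11.  29.5 76.5 10.  41.5 21.5]
[[-194.1, -37.5], [-190.2, -15.8], [-186.1, 11.8], [-166.2, -42.2], [-157.1, 17.6], [-140.3, -15.5], [-119.7, -49.5], [-110.6, 10.2]] [ 45.   73.  124.   22.   28.5  83.   52.5  81. ]
```

```bash
python3 - <<'E'
from dots import *
d=manip.get_image('scene'); s=manip.read_state(); print(s['ee_pos'],s['contact_force'])
for z in (4,9,16):
  W=cast(d,[[327.8,231],[351,220]],z)[:,:2]-[664.8,27.5]; print(z,np.c_[W[:,0]*.98-W[:,1]*.199,W[:,0]*.199+W[:,1]*.98].round(1))
im=cv2.cvtColor(d['color'],cv2.COLOR_RGB2BGR)[190:290,290:420]; w_=cv2.cvtColor(manip.get_image('wrist')['color'],cv2.COLOR_RGB2BGR)
a=cv2.resize(im,(390,300),interpolation=cv2.INTER_CUBIC); b=cv2.resize(w_,(400,300))
cv2.imwrite('pics/s4.png',np.hstack([a,b]))
E
```

```text
[505.41651436  -2.51969331   7.5300657 ] [ 0.30152362 -0.06351699  0.14792263]
4 [[-169.2 -103.9]
 [-233.6  -98.9]]
9 [[-164.2  -98.7]
 [-228.   -93.8]]
16 [[-157.1  -91.5]
 [-220.1  -86.7]]
```

View pics/s4.png

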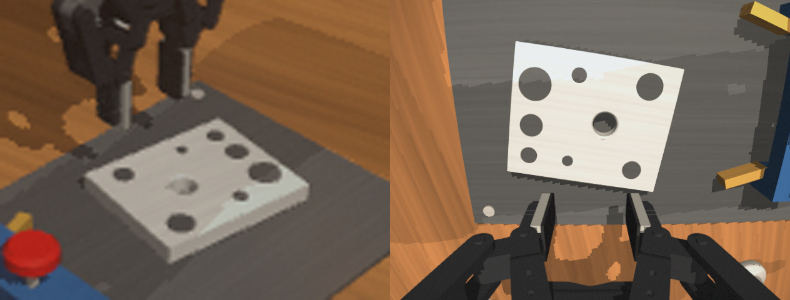

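```bash
python3 - <<'E'
from dots import *
d=manip.get_image('scene'); w_=manip.get_image('wrist')
print('wrist cam pos',(-np.array(w_['R']).T@np.array(w_['t'])).round(1))
print('bolt',cast(w_,[[157,338]],4).round(1),'hole',cast(w_,[[344,198]],16).round(1))
def ray(d,p):
    R=np.array(d['R']);u=und(d,[p])[0];v=R.T@np.r_[u,1];return -R.T@np.array(d['t']),v/np.linalg.norm(v)
# tips: scene left-crop (120,125)->x-front finger ; (183,95) rear finger. wrist (545,232),(640,232) in the combined picture
for ps,pw in [((330,231.5),((640-390)*1.6,232*1.6)),((351,221.5),((543-390)*1.6,232*1.6))]:
    c1,v1=ray(d,ps);c2,v2=ray(w_,pw)
    A=np.c_[v1,-v2];s=np.linalg.lstsq(A,c2-c1,rcond=None)[0];print('tip',(c1+s[0]*v1).round(1),(c2+s[1]*v2).round(1))
E
```

```text
wrist cam pos [520.9  80.3 186.4]
bolt [[413.6 -15.1   4. ]] hole [[523.2  41.3  16. ]]
tip [ 5.308e+02 -2.000e-01  4.880e+01] [531.2 -16.3  61.3]
tip [470.7   9.3  42.1] [472.4  -9.6  54.3]
```

```bash
python3 - <<'E'
from dots import *
d=manip.get_image('scene'); w_=manip.get_image('wrist')
def ray(d,p):
    R=np.array(d['R']);u=und(d,[p])[0];v=R.T@np.r_[u,1];return -R.T@np.array(d['t']),v/np.linalg.norm(v)
for ps,pw in [((330,231.5),((632-390)*1.6,195*1.6)),((351,221.5),((547-390)*1.6,195*1.6))]:
    c1,v1=ray(d,ps);c2,v2=ray(w_,pw)
    A=np.c_[v1,-v2];s=np.linalg.lstsq(A,c2-c1,rcond=None)[0];print('tip',(c1+s[0]*v1).round(1),(c2+s[1]*v2).round(1))
print('claimed TCP in wrist',proj(w_,[[505.4,-2.5,7.5],[505.4,-2.5,47]]).round(0),'in scene',proj(d,[[505.4,-2.5,7.5],[505.4,-2.5,47]]).round(0))
im=cv2.cvtColor(w_['color'],cv2.COLOR_RGB2BGR)[200:480]; cv2.imwrite('pics/w5.png',im)
E
```

```text
tip [5.312e+02 1.000e-01 4.910e+01] [530.9   1.7  48.1]
tip [479.9  14.8  49.2] [480.4  13.   49.9]
claimed TCP in wrist [[323. 289.]
 [324. 332.]] in scene [[336. 242.]
 [336. 226.]]
```

View pics/w5.png

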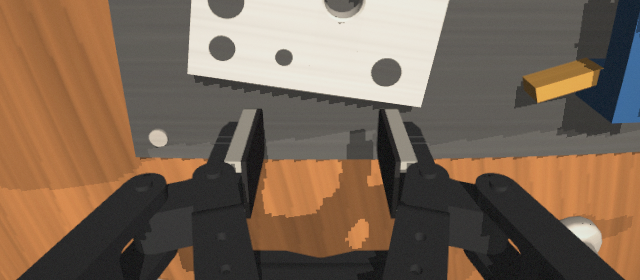

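The wrist and scene rays agree that the real fingertips are at z≈49 mm, about 41 mm above the reported TCP z. The x and y values agree with the report. I'll back off, lower in steps and check the contact force and the cameras.

```bash
python3 -m crank '[[0.045,-0.002,-0.010,0,0],[0.045,-0.002,-0.010,0,0],[0.045,-0.001,-0.007,-0.005,0],[0.045,0,0,-0.008,0],[0.045,0,0,-0.008,0],[0.045,0,0,-0.007,0],[0.045,0,0,0,0],[0.045,0,0,0,0]]'
python3 - <<'E'
from h import *
d=grab('scene');w=grab('wrist')
a=cv2.resize(cv2.cvtColor(d['color'],cv2.COLOR_RGB2BGR)[180:280,280:410],(390,300),interpolation=cv2.INTER_CUBIC)
b=cv2.resize(cv2.cvtColor(w['color'],cv2.COLOR_RGB2BGR)[180:480,120:520],(400,300))
cv2.imwrite('pics/s6.png',np.hstack([a,b]))
E
```

```text
t: 5.9
ee_pos: [500.6, -29.3, -20.3]
tcp_rot: [[0.2, 0.98, 0.0], [0.98, -0.2, -0.0], [-0.0, 0.0, -1.0]]
contact_force: [0.9, 0.4, 0.5]
gripper_width: 45.1
grip_force: 0.0
```

View pics/s6.png

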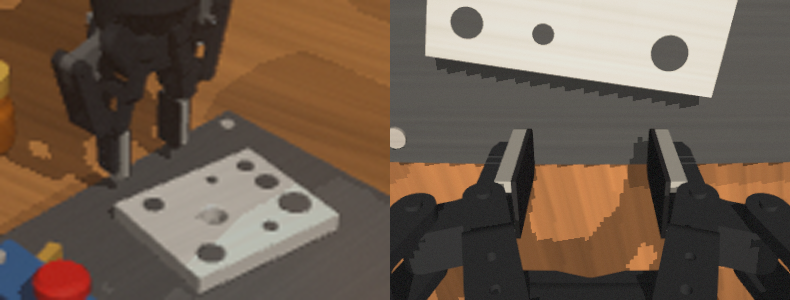

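```bash
python3 - <<'E'
from dots import *
d=manip.get_image('scene'); w_=manip.get_image('wrist')
def ray(d,p):
    R=np.array(d['R']);u=und(d,[p])[0];v=R.T@np.r_[u,1];return -R.T@np.array(d['t']),v/np.linalg.norm(v)
for ps,pw in [((321,239.5),(386,311)),((341.5,229),(253,311))]:
    c1,v1=ray(d,ps);c2,v2=ray(w_,pw)
    A=np.c_[v1,-v2];s=np.linalg.lstsq(A,c2-c1,rcond=None)[0];print('tip',(c1+s[0]*v1).round(1),(c2+s[1]*v2).round(1))
print(manip.read_state()['ee_pos'])
E
```

```text
tip [525.7 -24.6  17.2] [526.  -26.1  18. ]
tip [474.7  -9.8  19. ] [476.  -14.3  20.8]
[500.64368459 -29.40592364 -20.1666778 ]
```

```bash
python3 -m crank '[[0.045,0,0,-0.003,0],[0.045,0,0,-0.002,0],[0.045,0,0,-0.002,0],[0.045,0,0,-0.001,0],[0.045,0,0,-0.001,0],[0.045,0,0,-0.001,0],[0.045,0,0,0,0],[0.045,0,0,0,0]]'
```

```text
t: 7.1
ee_pos: [500.5, -29.4, -30.4]
tcp_rot: [[0.201, 0.98, 0.0], [0.98, -0.201, -0.0], [0.0, 0.0, -1.0]]
contact_force: [0.3, -0.4, -1.0]
gripper_width: 45.0
grip_force: 0.0
```

```bash
python3 -m crank '[[0.045,0.0007,0.0033,0,0],[0.045,0.0007,0.0033,0,0],[0.045,0.0007,0.0033,0,0],[0.045,0.0007,0.0033,0,0],[0.045,0.0007,0.0033,0,0],[0.045,0.0007,0.0033,0,0],[0.045,0.0007,0.0033,0,0],[0.045,0,0,0,0]]'; python3 dots.py
```

```text
t: 8.1
ee_pos: [505.3, -5.9, -30.5]
tcp_rot: [[0.2, 0.98, 0.0], [0.98, -0.2, 0.0], [0.0, 0.0, -1.0]]
contact_force: [0.2, -0.4, -0.1]
gripper_width: 45.1
grip_force: 0.1
plate [-152.5   -4.9] yaw -5.5 matched 8 of 8 err 1.6
```

```bash
python3 -m crank '[[0.045,0.0004,0.002,0,0],[0.045,0.0004,0.002,0,0],[0.045,0,0,0,0],[0.045,-0.002,-0.008,0,0],[0.045,-0.002,-0.008,0.002,0],[0.045,0,0,0.015,0],[0.045,0,0,0.015,0],[0.045,0,0,0.01,0]]'; python3 dots.py
```

```text
t: 9.15
ee_pos: [502.9, -18.3, 13.5]
tcp_rot: [[0.2, 0.98, 0.002], [0.98, -0.2, -0.0], [0.0, 0.002, -1.0]]
contact_force: [-0.1, 0.3, -0.7]
gripper_width: 45.0
grip_force: 0.0
plate [-153.7   -2. ] yaw -3.6 matched 8 of 8 err 0.7
```

```bash
python3 -m crank '[[0.05,-0.01,0.011,0.005,10],[0.05,-0.01,0.011,0,10],[0.05,-0.01,0.011,0,10],[0.05,-0.01,0.011,0,10],[0.05,-0.01,0.011,0,10],[0.05,-0.01,0.011,0,10],[0.05,-0.01,0.011,0,10],[0.05,0,0.011,0,10]]'; python3 dots.py
```

```text
t: 10.2
ee_pos: [431.6, 70.2, 16.6]
tcp_rot: [[-0.932, 0.362, 0.0], [0.362, 0.932, 0.0], [0.0, 0.0, -1.0]]
contact_force: [-0.9, 0.3, -0.6]
gripper_width: 50.1
grip_force: 0.0
plate [-153.7   -2. ] yaw -3.6 matched 8 of 8 err 0.7
```

```bash
python3 -m crank '[[0.05,0.0005,0.003,-0.012,9.7],[0.05,0,0,-0.012,0],[0.05,0,0,-0.01,0],[0.05,0,0,-0.006,0],[0.05,0,0,-0.004,0],[0.05,0,0,-0.003,0],[0.05,0,0,-0.001,0],[0.05,0,0,0,0]]'; python3 dots.py
python3 -m crank '[[0.05,0.0059,-0.0012,0,0],[0.05,0.0059,-0.0012,0,0],[0.05,0.0059,-0.0012,0,0],[0.05,0.0059,-0.0012,0,0],[0.05,0.0059,-0.0012,0,0],[0.05,0.0059,-0.0012,0,0],[0.05,0.0059,-0.0012,0,0],[0.05,0,0,0,0]]'; python3 dots.py
```

```text
t: 11.25
ee_pos: [432.8, 72.7, -31.3]
tcp_rot: [[-0.979, 0.206, 0.0], [0.206, 0.979, 0.0], [-0.0, 0.0, -1.0]]
contact_force: [-0.1, 0.2, -0.4]
gripper_width: 50.0
grip_force: 0.0
plate [-153.7   -2. ] yaw -3.5 matched 8 of 8 err 0.7
t: 12.3
ee_pos: [474.7, 64.2, -31.3]
tcp_rot: [[-0.979, 0.206, 0.001], [0.206, 0.979, 0.0], [-0.001, 0.0, -1.0]]
contact_force: [0.3, 0.3, -0.1]
gripper_width: 49.7
grip_force: 0.0
plate [-126.7    0.8] yaw -0.3 matched 8 of 8 err 0.6
```

```bash
python3 -m crank '[[0.05,0.0059,-0.0012,0,0],[0.05,0.0059,-0.0012,0,0],[0.05,0.0059,-0.0012,0,0],[0.05,0.0059,-0.0012,0,0],[0.05,0.0059,-0.0012,0,0],[0.05,0.0059,-0.0012,0,0],[0.05,0.0059,-0.0012,0,0],[0.05,0.0059,-0.0012,0,0]]'; python3 dots.py
python3 -m crank '[[0.05,0.0049,-0.001,0,0],[0.05,0.0049,-0.001,0,0],[0.05,0.0049,-0.001,0,0],[0.05,0.0049,-0.001,0,0],[0.05,0.0049,-0.001,0,0],[0.05,0.0049,-0.001,0,0],[0.05,0.0049,-0.001,0,0],[0.05,0,0,0,0]]'; python3 dots.py
```

```text
t: 13.35
ee_pos: [521.5, 54.6, -31.5]
tcp_rot: [[-0.979, 0.206, 0.0], [0.206, 0.979, 0.0], [-0.0, 0.0, -1.0]]
contact_force: [-3.4, 0.8, 1.3]
gripper_width: 50.0
grip_force: 1.6
plate [-78.8   0.6] yaw -0.9 matched 7 of 8 err 3.0
t: 14.4
ee_pos: [556.2, 47.5, -31.4]
tcp_rot: [[-0.979, 0.206, 0.001], [0.206, 0.979, -0.0], [-0.001, 0.0, -1.0]]
contact_force: [-0.1, -1.0, -0.1]
gripper_width: 50.3
grip_force: 0.0
plate [-43.5   0.2] yaw -1.3 matched 5 of 8 err 0.5
```

```bash
python3 -m crank '[[0.05,0.0039,-0.0008,0,0],[0.05,0.0039,-0.0008,0,0],[0.05,0.0039,-0.0008,0,0],[0.05,0.0039,-0.0008,0,0],[0.05,0.0039,-0.0008,0,0],[0.05,0.0039,-0.0008,0,0],[0.05,0.0039,-0.0008,0,0],[0.05,0,0,0,0]]'; python3 dots.py
python3 -m crank '[[0.05,0.001,-0.0002,0,0],[0.05,0.001,-0.0002,0,0],[0.05,0.001,-0.0002,0,0],[0.05,0.001,-0.0002,0,0],[0.05,0,0,0,0],[0.05,0,0,0,0],[0.05,0,0,0,0],[0.05,0,0,0,0]]'; python3 dots.py
```

```text
t: 15.45
ee_pos: [583.4, 41.9, -31.5]
tcp_rot: [[-0.979, 0.206, 0.001], [0.206, 0.979, -0.0], [-0.001, 0.0, -1.0]]
contact_force: [-0.2, -0.1, -0.1]
gripper_width: 49.9
grip_force: 0.0
plate [-15.7  -0.1] yaw -1.5 matched 3 of 8 err 0.2
t: 16.5
ee_pos: [586.8, 41.3, -31.5]
tcp_rot: [[-0.979, 0.206, 0.0], [0.206, 0.979, 0.0], [-0.0, 0.0, -1.0]]
contact_force: [-2.0, 0.4, 0.5]
gripper_width: 50.1
grip_force: 0.6
plate [-12.5  -0.2] yaw -1.9 matched 2 of 8 err 0.3
```

```bash
python3 -m crank '[[0.05,0.001,-0.0002,0,0],[0.05,0.001,-0.0002,0,0],[0.05,0.0005,-0.0001,0,0],[0.05,0,0,0,0],[0.05,0,0,0,0],[0.05,0,0,0,0],[0.05,0,0,0,0],[0.05,0,0,0,0]]'; python3 dots.py
```

```text
t: 17.55
ee_pos: [589.2, 40.7, -31.5]
tcp_rot: [[-0.979, 0.206, 0.0], [0.206, 0.979, 0.0], [-0.0, 0.0, -1.0]]
contact_force: [-2.4, 0.4, 0.8]
gripper_width: 50.3
grip_force: 0.8
plate [-9.9  0.1] yaw -1.3 matched 2 of 8 err 0.0
```

```bash
python3 -m crank '[[0.05,0.001,-0.0002,0,0],[0.05,0.001,-0.0002,0,0],[0.05,0,0,0,0],[0.05,0,0,0,0],[0.05,0,0,0,0],[0.05,0,0,0,0],[0.05,0,0,0,0],[0.05,0,0,0,0]]'; python3 dots.py
```

```text
t: 18.6
ee_pos: [589.4, 40.7, -31.6]
tcp_rot: [[-0.979, 0.205, -0.004], [0.205, 0.979, 0.0], [0.004, -0.0, -1.0]]
contact_force: [-12.2, 1.2, 7.0]
gripper_width: 50.2
grip_force: 5.7
plate [-94.4   1.2] yaw 161.8 matched 2 of 8 err 0.1
```

```bash
python3 -m crank '[[0.05,-0.008,0.0016,0,0],[0.05,-0.008,0.0016,0,0],[0.05,-0.006,0.001,0.002,0],[0.03,0,0,0.03,0],[0,0,0,0.03,0],[0,0,0,0.03,0],[0,0,0,0.01,0],[0,0,0,0,0]]'; python3 dots.py
python3 - <<'E'
from h import *
d=grab('scene');w=grab('wrist')
a=cv2.resize(cv2.cvtColor(d['color'],cv2.COLOR_RGB2BGR)[210:360,220:415],(390,300),interpolation=cv2.INTER_CUBIC)
b=cv2.resize(cv2.cvtColor(w['color'],cv2.COLOR_RGB2BGR),(400,300))
cv2.imwrite('pics/s7.png',np.hstack([a,b]))
E
```

```text
t: 19.65
ee_pos: [569.4, 44.6, 70.6]
tcp_rot: [[-0.979, 0.206, 0.001], [0.206, 0.979, 0.0], [-0.001, 0.0, -1.0]]
contact_force: [-0.3, -0.1, -1.6]
gripper_width: 0.1
grip_force: 0.0
plate [-94.4   1.2] yaw 162.0 matched 2 of 8 err 0.2
```

View pics/s7.png

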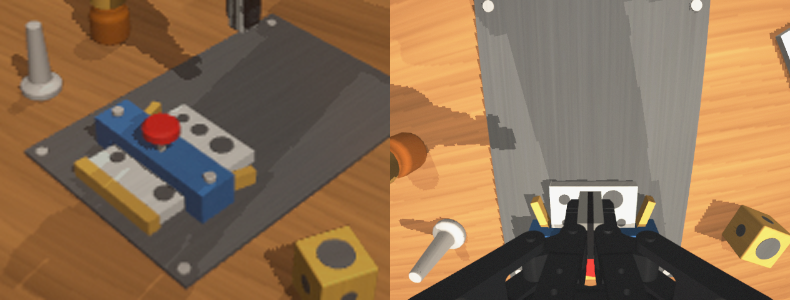

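The plate sits flat and square against the stop (left half, (130,180)), with the red knob still up at (160,128). All the bystanders stand. Next I move the shut fingers over the knob and press.

```bash
python3 -m crank '[[0,0.024,-0.0043,0,0],[0,0.024,-0.0043,0,0],[0,0.024,-0.0043,0,0],[0,0.023,-0.0042,0,0],[0,0,0,-0.02,0],[0,0,0,-0.015,0],[0,0,0,-0.008,0],[0,0,0,0,0]]'
python3 -m crank '[[0,0,0,-0.002,0],[0,0,0,-0.002,0],[0,0,0,-0.002,0],[0,0,0,-0.002,0],[0,0,0,-0.002,0],[0,0,0,-0.001,0],[0,0,0,0,0],[0,0,0,0,0]]'
```

```text
t: 20.8
ee_pos: [663.2, 27.7, 26.4]
tcp_rot: [[-0.979, 0.205, -0.002], [0.205, 0.979, 0.0], [0.002, -0.0, -1.0]]
contact_force: [-0.3, 0.5, 0.4]
gripper_width: -0.3
grip_force: 0.0
t: 21.8
ee_pos: [664.3, 27.5, 16.6]
tcp_rot: [[-0.979, 0.206, 0.0], [0.206, 0.979, 0.0], [-0.0, 0.0, -1.0]]
contact_force: [0.2, 0.7, 3.3]
gripper_width: 0.0
grip_force: 1.3
```

```bash
python3 -m crank '[[0,0,0,-0.0015,0],[0,0,0,-0.0015,0],[0,0,0,-0.0015,0],[0,0,0,-0.0015,0],[0,0,0,-0.0015,0],[0,0,0,-0.0015,0],[0,0,0,0,0],[0,0,0,0,0]]'
```

```text
t: 22.8
ee_pos: [664.3, 27.5, 7.7]
tcp_rot: [[-0.979, 0.206, 0.0], [0.206, 0.979, 0.0], [-0.0, 0.0, -1.0]]
contact_force: [0.0, 0.2, 4.3]
gripper_width: 0.1
grip_force: 2.5
```

```bash
python3 -m crank '[[0,0,0,-0.001,0],[0,0,0,-0.001,0],[0,0,0,-0.001,0],[0,0,0,-0.0005,0],[0,0,0,0,0],[0,0,0,0,0],[0,0,0,0,0],[0,0,0,0,0]]'
```

```text
t: 23.8
ee_pos: [664.6, 27.5, 7.6]
tcp_rot: [[-0.979, 0.206, 0.001], [0.206, 0.979, -0.0], [-0.001, 0.0, -1.0]]
contact_force: [-10.3, -1.1, 21.4]
gripper_width: -0.1
grip_force: 10.5
```

```bash
python3 -m crank '[[0,0,0,0.004,0],[0,0,0,0.01,0],[0,0,0,0.03,0],[0,0,0,0.03,0],[0,-0.03,0.006,0.02,0],[0,-0.04,0.008,0,0],[0,-0.04,0.008,0,0],[0,0,0,0,0]]'
python3 - <<'E'
from h import *
d=grab('scene');t=grab('top')
a=cv2.resize(cv2.cvtColor(d['color'],cv2.COLOR_RGB2BGR)[210:360,220:415],(520,400),interpolation=cv2.INTER_CUBIC)
cv2.imwrite('pics/s8.png',a)
def knob(d,z):
    hsv=cv2.cvtColor(d,cv2.COLOR_RGB2HSV);m=cv2.inRange(hsv,(0,150,120),(8,255,255))|cv2.inRange(hsv,(174,150,120),(180,255,255))
    k=np.zeros_like(m);k[255:310,280:330]=m[255:310,280:330];return cv2.boundingRect(k)
print(knob(d['color'],0),knob(cv2.cvtColor(cv2.imread('pics/scene0.png'),cv2.COLOR_BGR2RGB),0))
print('expected row shift',(proj(d,[[664.5,27.5,44.5]])-proj(d,[[664.5,27.5,57.5]])).round(1))
E
```

```text
t: 24.8
ee_pos: [551.8, 50.1, 97.4]
tcp_rot: [[-0.979, 0.205, -0.002], [0.205, 0.979, 0.0], [0.002, -0.0, -1.0]]
contact_force: [0.8, 0.6, 0.3]
gripper_width: -0.2
grip_force: 0.0
(292, 273, 18, 15) (291, 266, 19, 17)
expected row shift [[0.3 6. ]]
```

View pics/s8.png

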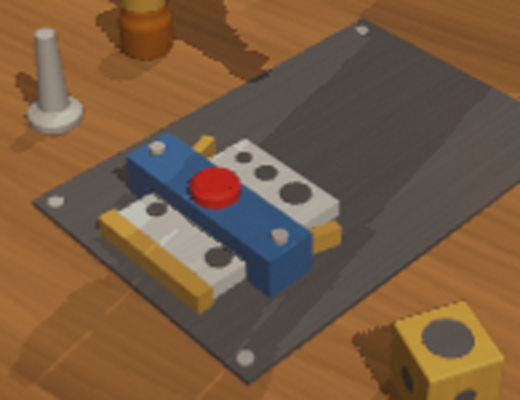

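The knob is fully down: it dropped 7 pixels against an expected 6, and it sits low on the deck at (215,187). The plate rests against the stop, the bystanders are untouched and the arm is clear.

```bash
python3 -c "
from workcell import manip
print(manip.sign_off())"
```

```text
the job is handed in; nothing more can be done
None
```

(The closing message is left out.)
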